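# Make up two food parcels from the pantry stock

## Task

Make up the two food parcels from the stock on the pantry counter. Into the long three-compartment basket put one soup tin, the sauce jar and the rice carton; into the short two-compartment basket put the other soup tin and the flat fish tin, everything standing upright on the basket floor and set down rather than dropped. Leave the rest of the stock standing where it is.

Things in the scene. Friction and masses are not known exactly. Their poses are not given: they have to be found in the camera images.
- soup_a: One of two identical soup tins: upright tin with a wide paper label and a plain ringed steel lid, 66 mm in diameter, 101 mm high, about 370 g. Origin: centre of its underside, z up. Stands on the counter among the other stock, in any yaw. Either soup tin may go into either basket, one in each.
- soup_b: The other soup tin, identical to soup_a (66 mm in diameter, 101 mm high). Origin: centre of its underside, z up. Stands on the counter among the other stock, in any yaw.
- fish_tin: Flat fish tin of bare gold-lacquered metal, no label, ring pull on top, 66 mm in diameter and only 36 mm high, about 130 g. Origin: centre of its underside, z up. Stands on the counter among the other stock, in any yaw.
- sauce_jar: Glass jar of red-brown sauce with a pale label and a broad white lid, 62 mm in diameter, 98 mm high (the lid, 58 mm in diameter, is the top 14 mm; the side is straight up to 72 mm), about 330 g. Origin: centre of its underside, z up. Stands on the counter among the other stock, in any yaw.
- rice_carton: Upright brown cardboard carton with a pale band, 45 mm along its x, 65 mm along its y, 120 mm high, rigid, about 280 g. Origin: centre of its underside, z up. Stands on the counter among the other stock, its x axis within about 0.5 rad of the world x axis.
- long_basket: Loose grey plastic open basket, 800 g, with 3 compartments in a row along its x (within 0.2 rad of world x). Outside 274 (x) by 138 mm, walls 60 high, 4 thick, floor 4 thick; dividers 50 high, 4 thick. Compartments 86 (x) by 130 mm, centres at x = -90, 0, +90 mm, y = 0; one thing fits in each. Origin: centre of underside, z up. Left or right of the stock, the short basket on the other hand.
- short_basket: The same kind of loose grey basket, 800 g, with 2 compartments along its x (within 0.2 rad of world x). Outside 184 (x) by 138 mm, walls 60 high, 4 thick, floor 4 thick; divider 50 high, 4 thick. Compartments 86 (x) by 130 mm, centres at x = -45 and +45 mm, y = 0; one thing fits in each. Origin: centre of underside, z up.
- vinegar_bottle: Stock that stays: green glass bottle, narrow neck, black cap, 54 mm in diameter, 168 mm high, the tallest thing in the working area. Origin: centre of its underside, z up. Fixed things along the back and far sides of the counter (scale, tub, case of tins, canisters, kitchen rolls) are at most 230 mm high, clear of stock and baskets.
- puree_tin: Stock that stays: small labelled tin with a plain steel lid, 50 mm in diameter, 60 mm high, clearly smaller than the soup tins. Origin: centre of its underside, z up. Stands on the counter among the other stock, in any yaw.
- spice_jar: Stock that stays: slim amber jar with a black screw cap, 44 mm in diameter, 88 mm high. Origin: centre of its underside, z up. Stands on the counter among the other stock, in any yaw. The eight pieces of stock stand in two rows of four; neighbours in a row (along y) are at least 88 mm apart between centres, the rows (along x) at least 110 mm.

How it is judged:
By the outcome, as a careful person would: the job done as asked, in the order asked, and still so for the second after the job is handed in, with the robot touching nothing.
It also fails if it takes over 144 s, if anything falls off the work surface, if the arm or the gripper's body presses on something with over 40 N, if the wrist force passes 120 N, or if a joint passes its speed limit or range.

## Robot

A 7-joint arm with a two-finger parallel gripper is mounted at the origin on the work surface. World frame = base frame: x ahead of the robot, y to its left, z up, the work surface at z = 0. Lengths are in m, angles in rad, forces in N, time in s.
With the tool pointing down it reaches from about 0.375 to 0.925 m from the base axis. Payload 3.1 kg.
Tool frame: the origin (TCP) lies on the centre line of the jaws, within the pads' length; the fingertips stand 8 mm ahead of it and the grasp point (between the pads) lies 11 mm behind it; z points along the fingers, y is the line along which they close (so a half turn about z gives the same grasp; the last joint's range is limited). The gripper opens to 85 mm and grips with 20 to 120 N. Pads are 22 mm wide; open, the fingers measure 114 mm over their backs; the gripper's body (76 mm by 85 mm) begins 54 mm behind the grasp point. The pads swing forward as they close: fully open they stand 13 mm farther back than shut.
Start: joints at [-1.401, 0.383, 0.044, 1.598, -0.018, 1.161, -0.05], TCP at [0.172, 0.627, 0.209] pointing down, gripper open.
Joint ranges: [-2.61, 2.61], [-0.41, 2.15], [-1.48, 1.57], [0, 2.5], [-1.57, 4.71], [0.05, 1.97], [-2.85, 2.85]. Speed limits (rad/s): [2.79, 2.79, 3.14, 3.14, 3.14, 3.14, 3.14].

## Interface

Orientations are given as a unit quaternion [x, y, z, w].
In Python, from plant import r gives the robot as it stands. Calls block until the motion is done:
- r.move_ptp(position, orientation): joint-space move of the TCP to a pose.
- r.servo_line(position, speed=0.15, attitude=None): straight line of the TCP; attitude=None keeps the orientation; speed is the mean speed in m/s.
- r.move_joints(angles): joint-space move.
- r.command_gripper(opening, f_grip=None): finger opening in m; f_grip is the grip in N (None keeps the last); returns when the fingers have stopped.
- r.hold(seconds).
- r.inverse_kinematics(position, orientation): joint angles nearest the present ones, or None.
- r.state(): the state.
- r.grab_frame(name): name is "side" or "top"; returns a dict with "image" (400x640x3 uint8, red, green, blue), "fx", "fy", "cx", "cy" (pixels), "k1" (the pictures are not rectified: a ray, as slopes to the right and down, at radius r is drawn at 1 + k1 r^2 times it, then the intrinsics apply), "R" (3x3) and "t" (3): a world point X has camera coordinates R X + t. Camera axes: x right, y down, z forward; pixel columns grow to the right and rows downward; lengths in m; the calibration is good to about 2 mm. A picture is of the moment at which its call begins. There is no depth.
A pose or a line that the arm cannot do raises r.PlanningError and nothing moves.
- r.hand_in(): hands the job in; it is judged then, once.
The state is a dict: "time_s": time; "qpos": joint angles; "dq": joint speeds; "joint_efforts": joint torques, N m; "position": TCP position; "orientation": TCP orientation; "contact_force": force on the tool from outside, world axes, zero at the start; "ft_torque": the same for the moment, N m; "finger_gap": finger opening in m; "finger_force": force on a finger pad.
Only numpy, scipy, OpenCV 4.12 (cv2) and the standard library are available. Lean on these libraries where they do the work, as an engineer would, in place of code of your own. Each camera call takes 0.05 s, during which the arm holds its last target. There are 200 camera calls.

## Working session

There is one attempt and no reset: what is moved stays moved. The work goes in short steps, each a Python script; the robot and the scene stay as the last script left them, time stands still between calls to the robot, and variables do not carry over. Pictures are saved under pics/ and viewed, at most 14 in all, crops included, and the job is handed in when it is done.

```bash
ls; mkdir -p pics; python3 - <<'E'
from plant import r
import cv2,json,numpy as np
for n in("side","top"):
    f=r.grab_frame(n); cv2.imwrite(f"pics/{n}0.png",cv2.resize(f["image"][:,:,::-1],(800,500),interpolation=cv2.INTER_CUBIC))
    np.savez(f"{n}0.npz",**f)
    print(n,{k:np.round(v,4).tolist() for k,v in f.items() if k!="image"})
print(r.state())
E
```

```text
pics
side {'fx': 489.0845, 'fy': 489.0845, 'cx': 322.9083, 'cy': 197.566, 'k1': -0.1244, 'R': [[0.8783, -0.4781, -0.0031], [-0.3192, -0.5815, -0.7483], [0.3559, 0.6582, -0.6634]], 't': [-0.4904, 0.2034, 0.8745]}
top {'fx': 454.1452, 'fy': 454.1452, 'cx': 313.5075, 'cy': 207.2952, 'k1': -0.1075, 'R': [[-0.0304, -0.9995, 0.0019], [-0.9724, 0.0291, -0.2316], [0.2315, -0.0089, -0.9728]], 't': [0.0009, 0.5659, 1.01]}
{'time_s': 0.1, 'qpos': array([-1.40077035,  0.38379558,  0.04385094,  1.59941098, -0.0179252 ,
        1.16120663, -0.04990931]), 'dq': array([ 8.20320077e-05, -3.24859324e-03,  1.41602425e-03, -2.91763656e-03,
        7.69573341e-04,  5.38780716e-04, -3.74398313e-04]), 'joint_efforts': array([ 2.16507615e-03, -4.34725749e+01,  1.02913242e+00, -2.50451732e+01,
        1.09079338e-02,  5.38629218e-03,  1.78697258e-05]), 'position': array([0.17177752, 0.62594868, 0.20808847]), 'orientation': array([ 1.33489569e-01,  9.91049475e-01, -1.20922676e-03, -1.06732298e-04]), 'contact_force': array([-0.33293488,  0.04836123, -0.44557721]), 'ft_torque': array([-0.02923083, -0.00772615, -0.02339006]), 'finger_force': 0.0, 'finger_gap': 0.0849541510527782}
```

View pics/side0.png

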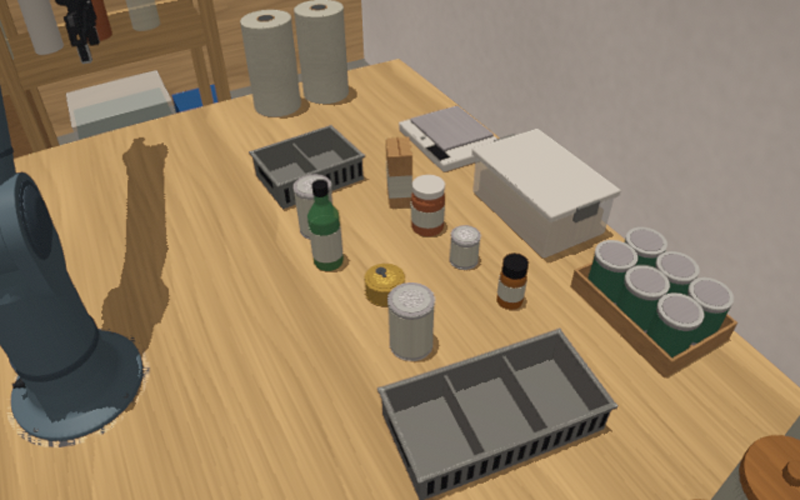

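View pics/top0.png

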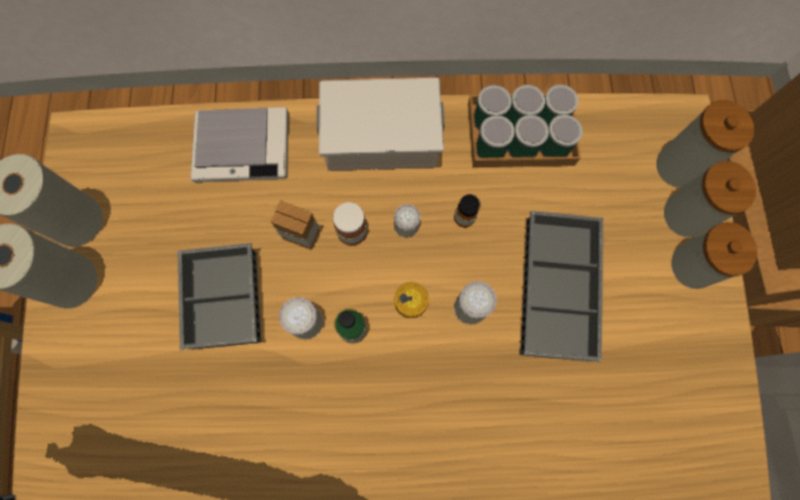

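The side view shows all eight pieces and both baskets: the long one at about (500,415) on the robot's right, the short one at (305,165). The top view shows the tins at (299,317) and (478,300), the bottle at (350,325), the fish tin at (411,299), the carton at (294,220), the jar at (350,220), the puree tin at (407,220) and the spice jar at (468,208). I'll enlarge these next.

```bash
python3 - <<'E'
import cv2,numpy as np
def crop(n,x,y,w,h,s,out):
    im=np.load(f"{n}0.npz")["image"][y:y+h,x:x+w,::-1]
    im=cv2.resize(im,None,fx=s,fy=s,interpolation=cv2.INTER_CUBIC)
    for g in range(-(-x//10)*10,x+w,10):
        L=(g%50==0); cv2.line(im,(int((g-x+.5)*s),0),(int((g-x+.5)*s),12 if L else 5),(255,255,255),1)
        if g%20==0: cv2.putText(im,str(g),(int((g-x+.5)*s)-10,22),0,.35,(0,255,255),1)
    for g in range(-(-y//10)*10,y+h,10):
        cv2.line(im,(0,int((g-y+.5)*s)),(8,int((g-y+.5)*s)),(255,255,255),1)
        if g%20==0: cv2.putText(im,str(g),(10,int((g-y+.5)*s)+4),0,.35,(0,255,255),1)
    cv2.imwrite(f"pics/{out}.png",im)
crop("top",135,155,200,150,4,"tl"); crop("top",295,150,200,150,4,"tr")
crop("side",195,95,190,142,4,"sl"); crop("side",285,195,220,205,2.9,"sr")
E
```

```text
(no output)
```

View pics/tl.png

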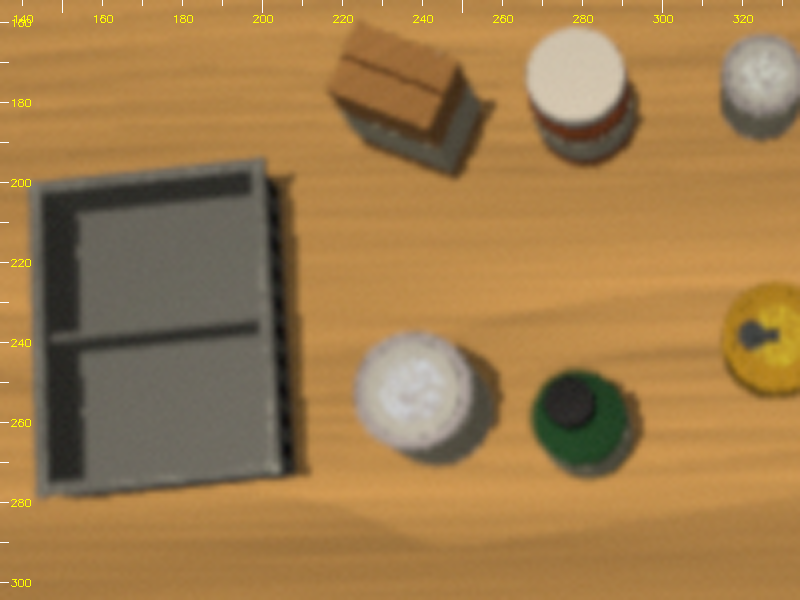

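View pics/tr.png

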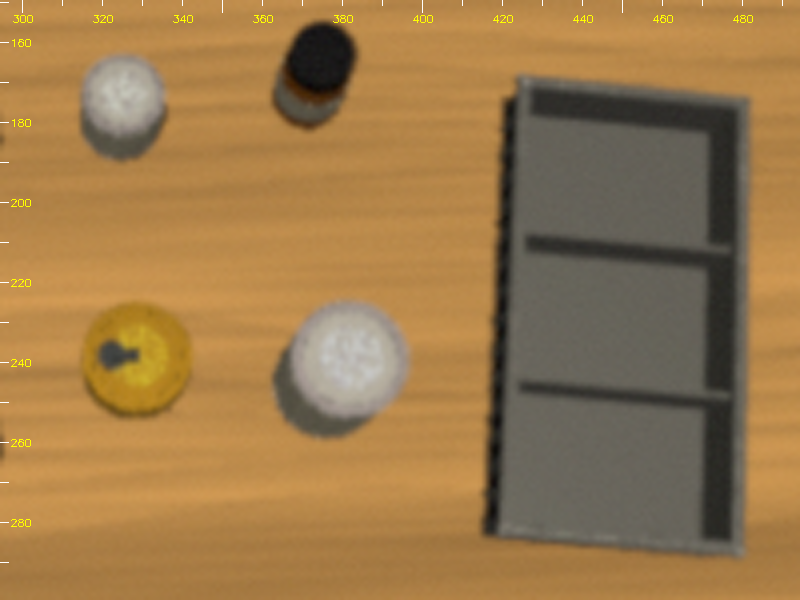

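View pics/sl.png

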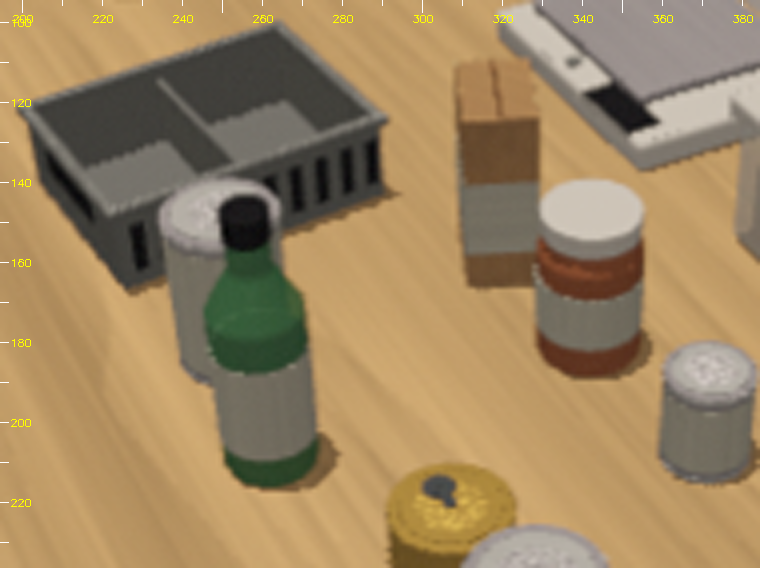

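View pics/sr.png

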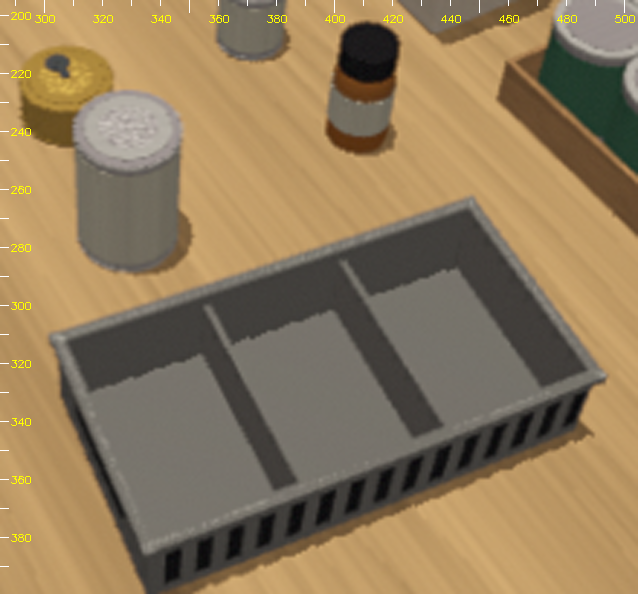

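Side view: the short basket rim corners are at sl-crop (20,110), (277,22), (388,119) and (108,213). The long basket's are at sr-crop (52,338), (473,199), (605,377) and (146,551). All the lids are readable, so I'll triangulate the lid centres and rim corners from the two views.

```bash
cat > tri.py <<'E'
import cv2,numpy as np
def cam(n): 
    f=np.load(f"{n}0.npz"); return f
def ray(f,p):
    d=(np.array(p)-[f["cx"],f["cy"]])/[f["fx"],f["fy"]]
    u=d.copy()
    for _ in range(20): u=d/(1+f["k1"]*(u@u))
    R=f["R"]; return -R.T@f["t"], R.T@np.array([*u,1.])
T,S=cam("top"),cam("side")
def tri(pt,ps):
    (c1,d1),(c2,d2)=ray(T,pt),ray(S,ps)
    A=np.stack([d1,-d2],1); s=np.linalg.lstsq(A,c2-c1,rcond=None)[0]
    a,b=c1+s[0]*d1,c2+s[1]*d2
    return (a+b)/2,np.linalg.norm(a-b)
def atz(f,p,z):
    c,d=ray(f,p); return c+d*(z-c[2])/d[2]
C=dict(tl=(135,155,4),tr=(295,150,4),sl=(195,95,4),sr=(285,195,2.9))
def px(k,p): x,y,s=C[k]; return x+p[0]/s-.5,y+p[1]/s-.5
E
python3 - <<'E'
from tri import *
np.set_printoptions(precision=4,suppress=True)
P=dict(soupL=("tl",(414,392),"sl",(220,214),.101),bottle=("tl",(569,402),"sl",(244,208),.168),jar=("tl",(576,75),"sl",(592,211),.098),
puree=("tr",(122,95),"sl",(709,373),.06),fish=("tr",(137,356),"sl",(452,506),.036),soupR=("tr",(349,359),"sr",(128,131),.101),spice=("tr",(321,57),"sr",(370,45),.088))
for i,(a,b) in enumerate(zip([(361,22),(462,67),(431,143),(328,90)],[(529,65),(538,121),(457,119),(460,62)])): P["carton"+"ABCD"[i]]=("tl",a,"sl",b,.12)
for i,(a,b) in enumerate(zip([(32,184),(264,159),(282,473),(40,496)],[(277,22),(388,119),(108,213),(20,110)])): P["short"+"ABCD"[i]]=("tl",a,"sl",b,.06)
for i,(a,b) in enumerate(zip([(520,77),(749,99),(742,555),(496,531)],[(473,199),(605,377),(146,551),(52,338)])): P["long"+"ABCD"[i]]=("tr",a,"sr",b,.06)
res={}
for k,(ka,a,kb,b,z) in P.items():
    X,e=tri(px(ka,a),px(kb,b)); res[k]=X
    print(k,X,"gap %.4f"%e,"top",atz(T,px(ka,a),z)[:2],"side",atz(S,px(kb,b),z)[:2],"ztext",z)
for g in("carton","short","long"):
    A,B,Cc,D=[res[g+c] for c in"ABCD"]; v=(A-D+B-Cc)[:2]; w=(A-B+D-Cc)[:2]
    print(g,(A+B+Cc+D)/4,"x-len",np.linalg.norm(v)/2,"y-len",np.linalg.norm(w)/2,"yaw",np.arctan2(v[1],v[0]),np.arctan2(-w[0],w[1]))
E
```

```text
soupL [0.4589 0.157  0.1   ] gap 0.0014 top [0.4581 0.157 ] side [0.4592 0.1555] ztext 0.101
bottle [0.4418 0.0647 0.1678] gap 0.0011 top [0.4412 0.0648] side [0.4423 0.0643] ztext 0.168
jar [0.6429 0.0638 0.0969] gap 0.0001 top [0.6425 0.0637] side [0.642  0.0624] ztext 0.098
puree [ 0.6516 -0.0466  0.058 ] gap 0.0006 top [ 0.6513 -0.0467] side [ 0.6499 -0.0485] ztext 0.06
fish [ 0.495  -0.0507  0.0363] gap 0.0005 top [ 0.4948 -0.0506] side [ 0.4954 -0.0504] ztext 0.036
soupR [ 0.4789 -0.1682  0.0982] gap 0.0002 top [ 0.4785 -0.1678] side [ 0.4775 -0.1705] ztext 0.101
spice [ 0.6647 -0.1659  0.0845] gap 0.0015 top [ 0.6628 -0.1651] side [ 0.663  -0.1688] ztext 0.088
cartonA [0.6723 0.1876 0.1159] gap 0.0017 top [0.6717 0.1866] side [0.6681 0.1818] ztext 0.12
cartonB [0.6433 0.1276 0.1191] gap 0.0013 top [0.6424 0.1277] side [0.6434 0.1264] ztext 0.12
cartonC [0.5984 0.1439 0.1248] gap 0.0044 top [0.5976 0.1452] side [0.604  0.1505] ztext 0.12
cartonD [0.6325 0.2046 0.1199] gap 0.0028 top [0.6311 0.2049] side [0.6339 0.2045] ztext 0.12
shortA [0.5955 0.3991 0.0596] gap 0.0024 top [0.
[... 397 characters left out ...]
.6567 -0.292 ] ztext 0.06
longB [ 0.6382 -0.4335  0.0605] gap 0.0004 top [ 0.6386 -0.4338] side [ 0.6383 -0.4333] ztext 0.06
longC [ 0.3618 -0.3976  0.0616] gap 0.0004 top [ 0.3617 -0.3982] side [ 0.3624 -0.397 ] ztext 0.06
longD [ 0.3816 -0.2547  0.0554] gap 0.0006 top [ 0.3816 -0.2537] side [ 0.3799 -0.2576] ztext 0.06
carton [0.6366 0.1659 0.1199] x-len 0.04550529258455148 y-len 0.06808612029513691 yaw -0.3738013131706728 -0.48109045523483107
short [0.5077 0.3201 0.0593] x-len 0.18903126293103314 y-len 0.1446813429071827 yaw 0.07922191295875618 0.07731269539841698
long [ 0.5096 -0.3444  0.0592] x-len 0.2781643082510827 y-len 0.1436675312765481 yaw -0.13118425738790832 -0.13361004366219828
```

Heights, sizes and yaws all agree with the text to within about 2–4 mm. I'll start with the right soup tin into the near compartment of the long basket.

```bash
cat > arm.py <<'E'
from plant import r
import numpy as np
from scipy.spatial.transform import Rotation as Ro
UP=.31
LONG=(np.array([.5096,-.3444]),-.132); SHORT=(np.array([.5077,.3201]),.078)
def comp(b,dx): c,a=b; return c+dx*np.array([np.cos(a),np.sin(a)])
def quat(phi):
    c,s=np.cos(phi),np.sin(phi)
    return Ro.from_matrix(np.array([[-s,c,0],[c,s,0],[0,0,-1.]])).as_quat()
def over(xy,phi,z=UP):
    """go above xy, jaw line at yaw phi or phi+pi, whichever turns the wrist least"""
    q0=r.state()["qpos"]; best=None
    for k in(-1,0,1):
        o=quat(phi+k*np.pi); q=r.inverse_kinematics([*xy,z],o)
        if q is None or abs(q[6])>2.7: continue
        c=np.abs(np.array(q)-q0).max()
        if best is None or c<best[0]: best=(c,o)
    r.move_ptp([*xy,z],best[1])
def pick(xy,phi,z,opening=.085,f=50):
    r.command_gripper(opening); over(xy,phi)
    r.servo_line([*xy,z+.06],.25); r.servo_line([*xy,z],.08)
    r.command_gripper(0,f); s=r.state(); print("grip gap %.4f force %.1f"%(s["finger_gap"],s["finger_force"]))
    r.servo_line([*xy,z+.05],.08); r.servo_line([*xy,UP],.25)
    s=r.state(); print("lifted gap %.4f F"%s["finger_gap"],s["contact_force"].round(1))
def place(xy,phi,z,opening):
    """z: TCP height at which the thing should stand on the basket floor"""
    over(xy,phi); r.hold(.3); f0=r.state()["contact_force"][2]
    r.servo_line([*xy,z+.08],.25); r.servo_line([*xy,z+.004],.06)
    h=z+.004
    while h>z-.003:
        h-=.001; r.servo_line([*xy,h],.02); df=r.state()["contact_force"][2]-f0
        if df>2: break
    s=r.state(); print("set down at dz %.4f dF %.1f tcp"%(h-z,df),s["position"].round(4))
    r.command_gripper(opening); r.hold(.2)
    r.servo_line([*xy,h+.08],.12); r.servo_line([*xy,UP],.3)
    print("t %.1f F"%r.state()["time_s"],r.state()["contact_force"].round(1))
def pic(n,name):
    import cv2
    im=r.grab_frame(n)["image"][:,:,::-1]; cv2.imwrite(f"pics/{name}.png",cv2.resize(im,(800,500),interpolation=cv2.INTER_CUBIC))
E
python3 - <<'E'
from arm import *
p=r.state()["position"]; r.servo_line([p[0],p[1],UP],.2)
pick([.4785,-.1682],0,.050)
place(comp(LONG,-.09),LONG[1]+np.pi/2,.054,.083)
pic("side","s1")
E
```

```text
Traceback (most recent call last):
  File "arm.py", line 21, in pick
    r.servo_line([*xy,z+.06],.25); r.servo_line([*xy,z],.08)
    ~~~~~~~~~~~~^^^^^^^^^^^^^^^^^
plant.PlanningError: the arm cannot follow that straight line within its joint ranges
```

```bash
python3 - <<'E'
from arm import *
np.set_printoptions(precision=2,suppress=True)
s=r.state(); print(s["qpos"],s["position"],s["orientation"])
def t(xy,phi,zs):
    for k in(-1,0,1):
        for z in zs: print(np.round(xy,3),k,z,r.inverse_kinematics([*xy,z],quat(phi+k*np.pi)))
for z in(.31,.2,.05): t([.4785,-.1682],0,[z])
t(comp(LONG,-.09),LONG[1]+np.pi/2,[.31,.054])
t([.459,.157],0,[.31,.05]); t([.495,-.0507],0,[.31,.01])
t(comp(SHORT,-.045),SHORT[1]+np.pi/2,[.31,.014])
t([.6365,.166],-.45,[.31,.08])
E
```

```text
[-1.28 -0.2   1.43  1.85  0.2   1.33  0.1 ] [ 0.48 -0.17  0.31] [ 0.71  0.71 -0.    0.  ]
[ 0.48 -0.17] -1 0.31 [-1.28 -0.2   1.43  1.85  0.21  1.33  0.1 ]
[ 0.48 -0.17] 0 0.31 [-1.28 -0.2   1.43  1.85  0.21  1.33  0.1 ]
[ 0.48 -0.17] 1 0.31 [-1.28 -0.2   1.43  1.85  0.21  1.33  0.1 ]
[ 0.48 -0.17] -1 0.2 [-0.92  0.39  1.41  1.99 -0.43  1.13 -2.46]
[ 0.48 -0.17] 0 0.2 [-0.78  0.22  1.17  1.98 -0.23  1.08  0.49]
[ 0.48 -0.17] 1 0.2 [-0.92  0.39  1.41  1.99 -0.43  1.13 -2.46]
[ 0.48 -0.17] -1 0.05 [-0.77  0.9   1.37  2.1  -1.03  1.11 -2.01]
[ 0.48 -0.17] 0 0.05 [-0.53  0.49  0.93  2.09 -0.54  0.82  0.74]
[ 0.48 -0.17] 1 0.05 [-0.77  0.9   1.37  2.1  -1.03  1.11 -2.01]
[ 0.42 -0.33] -1 0.31 [-0.57  0.2   1.33  1.79 -0.2   1.31 -0.9 ]
[ 0.42 -0.33] -1 0.054 [-0.31  0.7   1.15  2.03 -0.79  0.96 -0.44]
[ 0.42 -0.33] 0 0.31 [ 0.55  0.09  0.04  1.75 -0.    1.3   2.03]
[ 0.42 -0.33] 0 0.054 [ 0.55  0.37  0.04  1.99 -0.02  0.78  2.05]
[ 0.42 -0.33] 1 0.31 [-0.57  0.2   1.33  1.79 -0.2   1.31 -0.9 ]
[ 0.42 -0.33] 1 0.054 [-0.31  0.7   1.15  2.03 -0.79  0.96 -0.44]
[0.46 0.16] -1 0.31 [-1.77 -0.
[... 726 characters left out ...]
]
[0.46 0.32] -1 0.014 [-1.37  0.65  0.87  1.98 -0.67  0.83 -1.61]
[0.46 0.32] 0 0.31 [-1.28  0.15  0.68  1.72 -0.1   1.31  1.07]
[0.46 0.32] 0 0.014 [-1.05  0.51  0.45  1.96 -0.32  0.74  1.24]
[0.46 0.32] 1 0.31 [-1.14  0.14  0.52  1.71 -0.07  1.31 -2.1 ]
[0.46 0.32] 1 0.014 [-1.37  0.65  0.87  1.98 -0.67  0.83 -1.61]
[0.64 0.17] -1 0.31 [ 0.13  0.4  -0.61  1.43  0.23  1.39  2.21]
[0.64 0.17] -1 0.08 [ 0.14  0.61 -0.61  1.65  0.4   1.01  2.09]
[0.64 0.17] 0 0.31 [-1.17  0.7   1.37  1.49 -0.68  1.5  -0.25]
[0.64 0.17] 0 0.08 [-0.84  0.63  0.7   1.7  -0.47  0.99 -0.41]
[0.64 0.17] 1 0.31 [ 0.13  0.4  -0.61  1.43  0.23  1.39  2.21]
[0.64 0.17] 1 0.08 [ 0.14  0.61 -0.61  1.65  0.4   1.01  2.09]
```

IK wanders into twisted elbow poses. In the natural plane (q3≈0.04, q5≈0) the joints follow simply from azimuth and radius, so I'll seed each approach from there. I'll unwind in small checked steps.

```bash
python3 - <<'E'
s=open("arm.py").read()
a=s.index("def over"); b=s.index("def pick")
s=s[:a]+'''def seed(xy,phi):
    """elbow-in-plane joints near the pose above xy (phi modulo pi)"""
    R=np.hypot(*xy); q1=-np.arctan2(xy[1],xy[0])-.11*.536/R
    q2=.09+(R-.536)*2.5; q4=1.75-(R-.536)*2.58
    q7=phi+q1+.04; q7=min((q7+k*np.pi for k in range(-3,4)),key=lambda v:abs(v-.4))
    return [q1,q2,.04,q4,0,np.pi-q2-q4,q7]
def over(xy,phi,z=UP):
    r.move_joints(seed(xy,phi)); s=r.state(); y=Ro.from_quat(s["orientation"]).as_matrix()[:,1]
    a=np.arctan2(y[1],y[0]); phi+=np.pi*round((a-phi)/np.pi)
    r.move_ptp([*xy,z],quat(phi))
'''+s[b:]
open("arm.py","w").write(s)
E
python3 - <<'E'
from arm import *
q0=r.state()["qpos"]; q1=np.array(seed([.4785,-.1682],0)); print(q1.round(2))
for k in range(1,7):
    r.move_joints(q0+(q1-q0)*k/6); p=r.state()["position"]; print(p.round(3))
    if p[2]<.25: print("low"); break
else:
    over([.4785,-.1682],0); s=r.state(); print(s["qpos"].round(2),s["position"].round(3),s["orientation"].round(3),s["time_s"])
E
```

```text
[0.22 0.02 0.04 1.82 0.   1.3  0.26]
[ 0.477 -0.171  0.331]
[ 0.475 -0.173  0.342]
[ 0.473 -0.173  0.344]
[ 0.472 -0.172  0.338]
[ 0.471 -0.171  0.326]
[ 0.47  -0.169  0.311]
[ 0.22  0.04  0.04  1.81 -0.    1.3   0.26] [ 0.479 -0.168  0.31 ] [0.707 0.707 0.    0.   ] 6.7083
```

Seeding works. Now the first tin.

```bash
python3 - <<'E'
from arm import *
pick([.4785,-.1682],0,.050)
place(comp(LONG,-.09),LONG[1]+np.pi/2,.054,.083)
print(r.state()["qpos"].round(2))
pic("side","s1")
E
```

```text
grip gap 0.0644 force 56.4
lifted gap 0.0646 F [ 0.3  0.2 -3.8]
set down at dz -0.0000 dF 8.0 tcp [ 0.4208 -0.3327  0.0551]
t 18.5 F [-0.8  0.8 -0.1]
[ 0.56  0.09  0.04  1.75 -0.    1.3  -1.11]
```

View pics/s1.png

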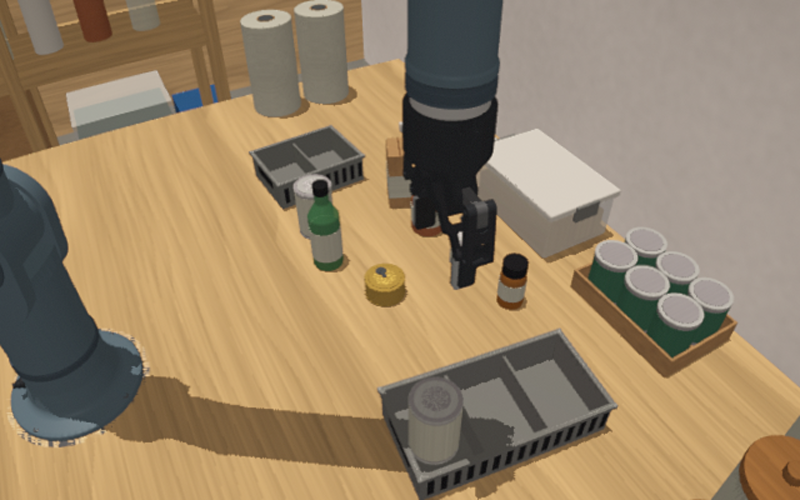

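The tin stands upright in the near compartment at (433,418), and the stock and basket haven't moved. Next: the jar to the middle compartment, and the carton to the far one with a high grip and no quarter turn.

```bash
python3 - <<'E'
from arm import *
pick([.6425,.0635],0,.036)
place(comp(LONG,0),LONG[1]+np.pi/2,.040,.080)
pick([.6365,.166],-.45,.080,.08,40)
place(comp(LONG,.09),LONG[1],.084,.062)
pic("top","t2")
E
```

```text
grip gap 0.0590 force 54.6
lifted gap 0.0591 F [-0.7  0.1 -4.7]
set down at dz 0.0010 dF 4.9 tcp [ 0.5098 -0.3444  0.0417]
t 32.2 F [-0.5 -0.1 -0.6]
grip gap 0.0445 force 40.9
lifted gap 0.0444 F [ 0.3 -0.4 -3. ]
set down at dz 0.0010 dF 2.0 tcp [ 0.599  -0.3564  0.0852]
t 45.9 F [ 0.3 -0.1 -0.5]
```

View pics/t2.png

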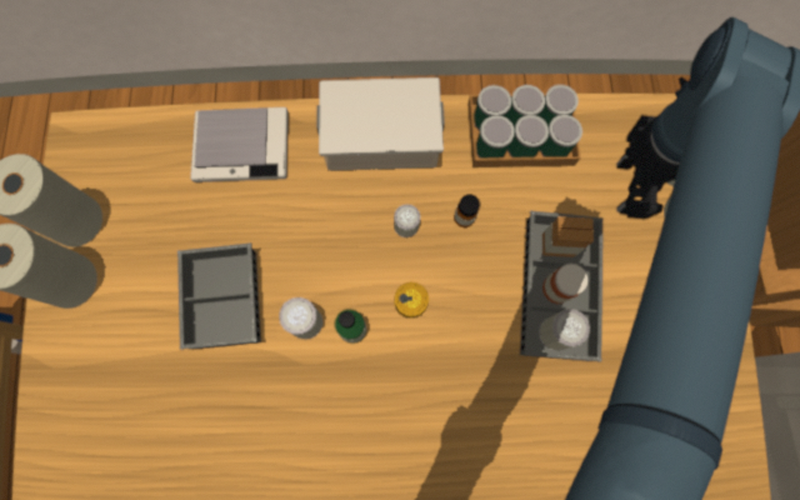

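All three stand in the long basket: carton at (573,230), jar at (568,284), tin at (570,328). The rest of the stock is unmoved. Now the short basket.

```bash
python3 - <<'E'
from arm import *
pick([.4585,.1565],0,.050)
place(comp(SHORT,-.045),SHORT[1]+np.pi/2,.054,.083)
pick([.495,-.0506],0,.010)
place(comp(SHORT,.045),SHORT[1]+np.pi/2,.014,.083)
over([.5,-.05],0); pic("side","s3")
r.move_joints(seed([.5,.6],1.3)); print(r.state()["time_s"]); pic("top","t3")
E
```

```text
grip gap 0.0642 force 56.2
lifted gap 0.0646 F [-0.3 -0.5 -4.7]
set down at dz -0.0000 dF 9.1 tcp [0.4632 0.3168 0.055 ]
t 59.5 F [-0.7  0.7 -0.7]
grip gap 0.0003 force 10.0
lifted gap 0.0001 F [0.3 0.9 0.5]
set down at dz -0.0030 dF 0.1 tcp [0.5525 0.3236 0.0109]
t 74.9 F [-0.9  0.3 -0.7]
79.0333
```

View pics/s3.png

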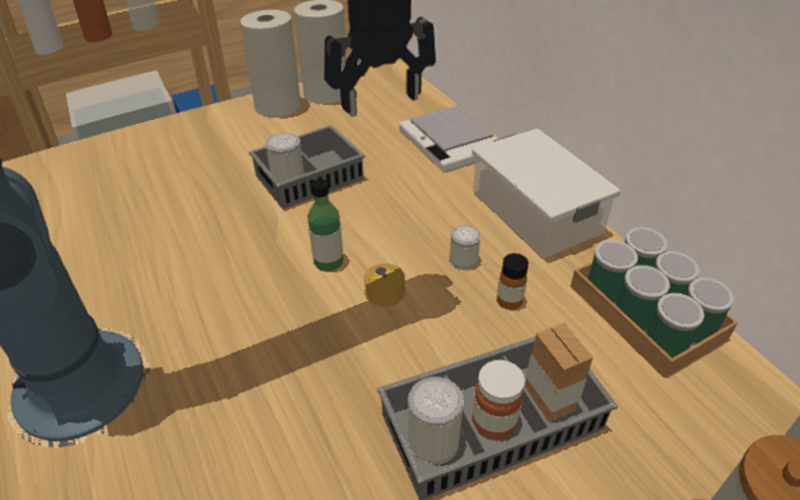

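View pics/t3.png

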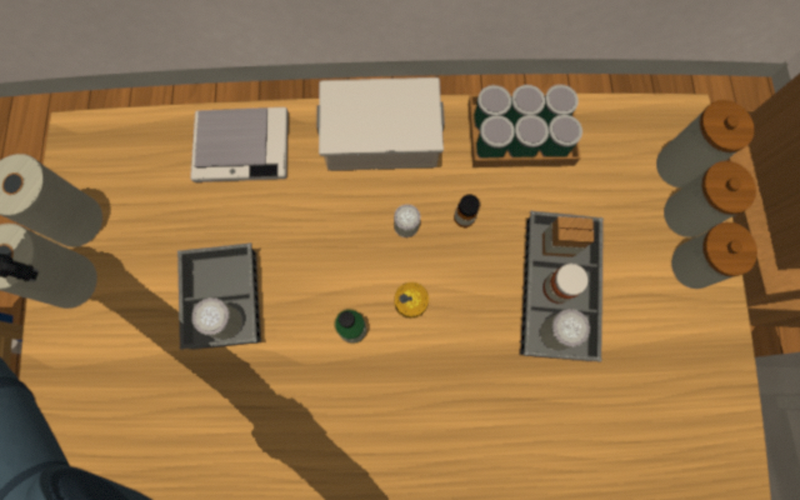

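The fish grasp closed on nothing (gap 0). The tin still stands at (411,299), and everything else is right. I'll approach it again and watch height and force as the jaws close.

```bash
python3 - <<'E'
from arm import *
import cv2
xy=[.495,-.0506]
r.command_gripper(.085); over(xy,0); r.hold(.2)
r.servo_line([*xy,.07],.25); r.servo_line([*xy,.010],.06)
def p():
    s=r.state(); print(s["position"].round(4),"gap %.4f f %.1f"%(s["finger_gap"],s["finger_force"]),s["contact_force"].round(1),s["qpos"].round(2))
p()
f=r.grab_frame("side")["image"]
for g in(.075,.068,.064):
    r.command_gripper(g,30); p()
g2=r.grab_frame("side")["image"]
c=lambda im:cv2.resize(im[170:260,250:370,::-1],None,fx=3.3,fy=3.3,interpolation=cv2.INTER_CUBIC)
cv2.imwrite("pics/f4.png",np.hstack([c(f),c(g2)]))
print(r.state()["time_s"])
E
```

```text
[ 0.4955 -0.0506  0.0104] gap 0.0848 f 0.0 [-0.2  0.3 -0.1] [-0.01  0.39  0.03  2.1  -0.02  0.66  0.03]
[ 0.4952 -0.0506  0.0103] gap 0.0752 f 0.0 [-0.4 -0.   0.6] [-0.01  0.39  0.03  2.1  -0.02  0.66  0.03]
[ 0.495  -0.0506  0.01  ] gap 0.0683 f 0.0 [-0.2  0.5 -0.4] [-0.01  0.39  0.03  2.1  -0.02  0.66  0.03]
[ 0.495  -0.0506  0.01  ] gap 0.0639 f 0.0 [ 0.6 -1.  -0.4] [-0.01  0.39  0.03  2.1  -0.02  0.66  0.03]
85.25
```

View pics/f4.png

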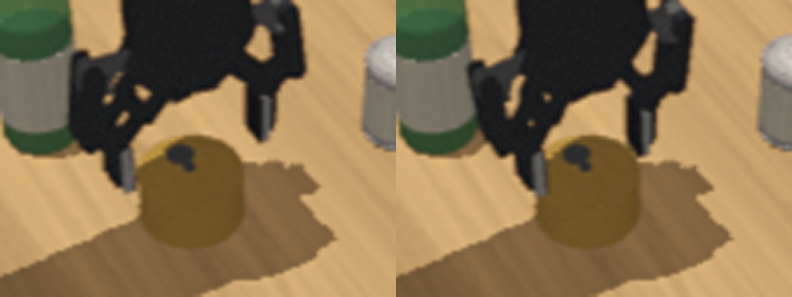

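At TCP z = 10 mm, the pads' tips (mid-point about (196,165) in the crop) coincide with the tin's lid centre, so they are at about z = 35 mm, well above the counter. The tips really do sit further back than described. I'll go lower in force-guarded steps.

```bash
python3 - <<'E'
from arm import *
import cv2
xy=[.495,-.0506]
r.command_gripper(.080); r.hold(.2); f0=r.state()["contact_force"][2]; h=.010
while h>-.0095:
    h-=.001; r.servo_line([*xy,h],.03); df=r.state()["contact_force"][2]-f0
    if df>2.5: break
s=r.state(); print("h %.3f"%h,"df %.1f"%df,s["position"].round(4))
f=r.grab_frame("side")["image"]
c=lambda im:cv2.resize(im[170:260,250:370,::-1],None,fx=4,fy=4,interpolation=cv2.INTER_CUBIC)
cv2.imwrite("pics/f5.png",c(f))
print(s["time_s"])
E
```

```text
h -0.010 df 0.6 [ 0.4949 -0.0506 -0.0101]
90.7583
```

View pics/f5.png

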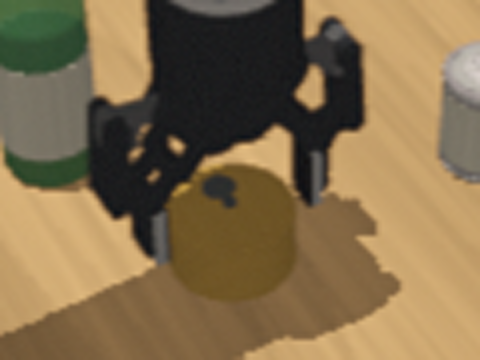

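Now the pads straddle the tin with tips at about z = 16 mm. I'll go 6 mm lower, grip and place.

```bash
python3 - <<'E'
from arm import *
xy=[.495,-.0506]; h=-.010; f0=r.state()["contact_force"][2]
while h>-.0155:
    h-=.001; r.servo_line([*xy,h],.03); df=r.state()["contact_force"][2]-f0
    if df>2.5: break
r.command_gripper(0,45); s=r.state(); print("h %.3f df %.1f gap %.4f f %.1f"%(h,df,s["finger_gap"],s["finger_force"]))
if s["finger_gap"]>.06:
    r.servo_line([*xy,.05],.08); r.servo_line([*xy,UP],.25); s=r.state(); print("lifted",s["finger_gap"],s["contact_force"].round(1))
    if s["finger_gap"]>.06:
        place(comp(SHORT,.045),SHORT[1]+np.pi/2,h+.004,.083)
        r.move_joints(seed([.5,-.05],0)); pic("side","s6")
print(r.state()["time_s"])
E
```

```text
h -0.016 df -0.2 gap 0.0646 f 50.0
lifted 0.06501426423464632 [ 0.1 -0.3 -2.9]
set down at dz -0.0000 dF 2.7 tcp [ 0.5528  0.3237 -0.0115]
t 102.6 F [ 0.7 -0.5 -0.1]
104.0583
```

View pics/s6.png

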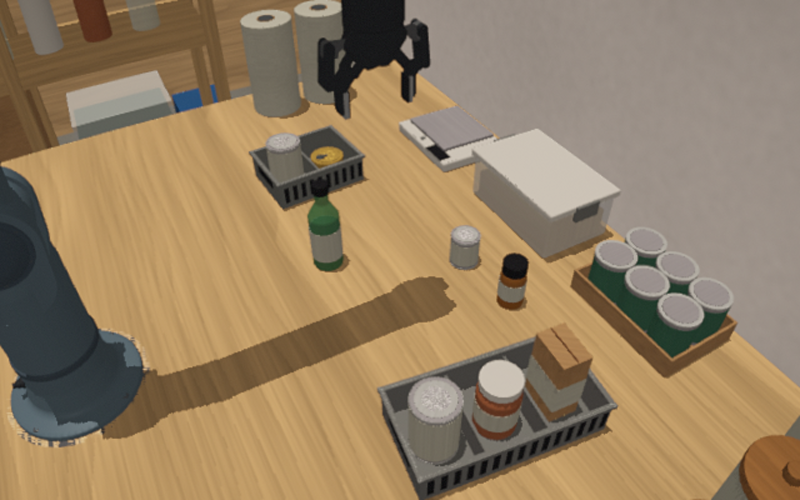

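The fish tin lies flat in the short basket at (327,156) beside the soup tin at (284,155). The long basket is complete, the bottle, puree tin and spice jar haven't moved, and the arm is clear.

```bash
python3 -c "
from plant import r
print(r.hand_in())"
```

```text
the job is handed in; nothing more can be done
None
```

Both parcels are made up and handed in at about 104 s: soup tin, sauce jar and rice carton in the long basket, soup tin and fish tin in the short one, with the other stock unmoved; the fish tin needed a second grasp after the first closed above it.

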